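# Roll a spectacle box window-up into its display tray and fold up the tray

### The job

A square spectacle box lies window down on the bench, in front of the open side of a card display tray whose walls are only half folded. Without lifting it off the bench, roll it over one face at a time, through the tray's open front, until it lies window up and square on the tray's floor, inside its edges; then fold up the tray's back wall and both end walls so that all three stand upright around it. Leave the other things on the bench where they are.

Things in the scene. Friction and masses are not known exactly. Their poses are not given: they have to be found in the camera images.
- specs_box: Closed white card box, 150 mm long, 60 x 60 mm in section, 0.13 to 0.25 kg; origin at its centre, x along its length. The window is in its -z face, underneath at the start, so two quarter turns about x are needed. It starts with its length within 12 degrees of the tray's x, its centre 165 to 205 mm out from the tray's centre along tray +y and up to 30 mm to either side.
- window (a point): Middle of the clear window (110 x 36 mm, black spectacles behind it) in the box's -z face, 30 mm from its centre. The card grips the bench (friction 0.65 to 1): a push near the top of a long side that follows the turn upward tips the box over its far lower edge; past 45 degrees it falls onto the next face by itself. A push below mid-height slides it.
- tray: Brown card display tray, opened out, floor fixed to the bench; origin at the centre of the floor's underside. Floor 162 mm along x, 72 mm along y, top at z = 3 mm. Walls 45 mm high, 3 mm thick, hinged 1.5 mm above the bench on the floor's edges: back wall at y = -36 mm (158 mm wide), end walls at x = -81 and +81 mm (68 mm wide).
- back_wall (a joint): Angle of the back wall: 0 flat outward on the bench, 1.57 upright, stop at 1.62. Starts at 0.7 to 1.1. The stiff crease stays where it is left (about 0.02 N m).
- left_end (a joint): Angle of the end wall on the tray's -x side (towards the robot), values as for the back wall.
- right_end (a joint): Angle of the end wall on the tray's +x side (away from the robot), values as for the back wall.
- tray_front (a point): Middle of the tray floor's front edge, at y = +36 mm of the tray, 3 mm above the bench. This side is open and has no wall; the box enters here. The floor's edge is a 3 mm step: a box slid along the bench stops against it, but rolled over from there it lands on the floor. Level pushes on the floor itself slide it freely.
- back_edge (a point): Middle of the back wall's outer (free) edge, 45 mm from its hinge. The walls start half raised, leaning outward, this edge 29 to 40 mm above the bench. A finger brought against it from outside and moved inward and upward with it, along its arc about the hinge, stands the wall up; a level push can jam it.
- near_edge (a point): Middle of the outer edge of the end wall on the tray's -x side.
- far_edge (a point): Middle of the outer edge of the end wall on the tray's +x side.
- specs_a: Black spectacles standing open on the bench, 135 mm wide, 40 mm high, temples 140 mm long to its -x; the origin is under the middle of the front. Leave alone.
- specs_b: Red spectacles standing open on the bench, same size and origin. Leave alone.
- pliers: Long-nose pliers with red grips lying flat, 185 mm long along x, 13 mm high. Leave alone.
- lens_spray: Upright lens spray bottle, 38 mm across, 110 mm high. Leave alone.
- screw_tin: Round aluminium screw tin, 44 mm across, 22 mm high. Leave alone.
- tape_roll: Empty brown tape core lying flat, 90 mm across, 24 mm high. Leave alone.
- slim_box: Slim white card box without window, 155 x 60 mm, 34 mm high. Leave alone.
Mind the look-alikes: they are no part of the job. What is shaped like the specs_box but blue, brown or red is not meant.

How it is judged:
By the outcome, as a careful person would: the job done as asked, in the order asked, and still so for the second after the job is handed in, with the robot touching nothing.
It also fails if it takes over 67 s, if anything falls off the work surface, if the arm or the gripper's body presses on something with over 40 N, if the wrist force passes 120 N, or if a joint passes its speed limit or range.

### The arm

A 6-joint arm with a two-finger parallel gripper is mounted at the origin on the work surface. World frame = base frame: x ahead of the robot, y to its left, z up, the work surface at z = 0. Lengths are in mm, angles in rad, forces in N, time in s.
With the tool pointing down it reaches from about 300 to 875 mm from the base axis. Payload 6.4 kg.
Tool frame: the origin (TCP) lies at the very end of the fingers, on their centre line; the grasp point (between the pads) lies 19 mm behind it; z points along the fingers, y is the line along which they close (so a half turn about z gives the same grasp; the last joint's range is limited). The gripper opens to 85 mm and grips with 20 to 120 N. Pads are 22 mm wide; open, the fingers measure 114 mm over their backs; the gripper's body (76 mm by 85 mm) begins 54 mm behind the grasp point. The pads swing forward as they close: fully open they stand 13 mm farther back than shut.
Start: joints at [-0.206, 0.181, 1.607, -0, 1.354, -0.206], TCP at [575.014, 0.015, 231.288] pointing down, gripper open.
Joint ranges: [-2.99, 2.99], [-0.89, 2.07], [0.3, 2.58], [-1.14, 4.28], [0, 2.63], [-3.12, 3.12]. Speed limits (rad/s): [2.57, 2.57, 3.01, 3.14, 3.14, 3.14].

### API

Orientations are given as a 3x3 rotation matrix whose columns are the frame's x, y, z axes.
In Python, from plant import robot gives the robot as it stands.
- The arm moves only by the tool play_rows, never from a script. Its arguments are lists of equal length, an entry for each row: "grip": the gripper's target within -1 to 1 (shut at 1, half-way at 0, fully open at -1); "linear": the shift along the tool's x, y, z in cm, a list of three; "twist": the turn about the tool's z in rad. In form: {"grip": [grip, ...], "linear": [[tx, ty, tz], ...], "twist": [twist, ...]}. A call has exactly 10 rows; each row is the pose to reach, as a shift and turn from the pose commanded when the call began, along the tool's axes at that moment; what a row does not reach only later rows make up. A row lasts 1/12 s, in which the tool goes at most 41.7 mm and 7.16 degrees, less where a joint would pass 70% of its speed; a pose out of reach is approached as far as the arm can. A call with a gripper value outside its range is refused whole. The fingers move at their own pace and stop on an object; "force" is the grip in N (left out, the last holds). Time passes only in rows, so rows that repeat a pose let the fingers close, or fill a call up. It gives the time, the measured TCP pose, the force, the opening and the grip force at its end, in the units of the state.
- robot.state(): the state, without advancing time (a new reading comes with each control period).
- robot.capture(name): name is "scene" or "side" or "wrist"; returns (picture, depth): 384x512x3 uint8, red, green, blue; 384x512 float32, mm along the optical axis (not along the pixel's ray), 0 where there is no reading.
- robot.camera_info(name): a dict with "camera_matrix" (3x3 intrinsics, pixels), "dist_coeffs" ([k1, k2, p1, p2, k3] as OpenCV has them; the pictures are not rectified), "R" (3x3) and "t" (3): a world point X has camera coordinates R X + t. Camera axes: x right, y down, z forward; pixel columns grow to the right and rows downward; lengths in mm; the calibration is good to about 2 mm. A picture is of the moment at which its call begins: read the wrist's pose just before it. camera_info takes no time and is no camera call; for the wrist camera it gives the pose at the moment of the call.
- robot.job_done(): hands the job in; it is judged then, once.
Trained networks look in the newest picture that a camera, given by its name, has taken for a name from the list of things; names that differ only in an ending like _2 or _b are one class to them, and where a whole thing is asked for, a point or a joint stands for the part that bears it (a point fixed in the world has none). Each returns a list of dicts, best first, with "p" (0 to 1); they miss things now and then, are a little off and sometimes report something else, mostly with a low value. They report only what shows in the picture. A call takes as long as a camera call. They do not tell look-alikes from the thing itself.
- robot.find_in(target, camera): "extent" ([centre column, centre row, width, height] in pixels, round what is visible of it).
- robot.masks_of(target, camera): "region" (384x512 bool, what is visible of it) and "extent" ([centre column, centre row, width, height] in pixels, round what is visible of it).
- robot.tip_of(target, camera): "centre" ([column, row] in pixels: a listed point, or the origin of a listed thing).
The state is a dict: "time_s": time; "qpos": joint angles; "dq": joint speeds; "joint_torque": joint torques, N m; "tool_pos": TCP position; "ee_rot": TCP orientation; "force": force on the tool from outside, world axes, zero at the start; "ft_torque": the same for the moment, N m; "gripper_width": opening from 0.0 (shut) to 1.0 (fully open); "grasp_force": force on a finger pad.
Only numpy, scipy, OpenCV 4.12 (cv2) and the standard library are available. Lean on these libraries where they do the work, as an engineer would, in place of code of your own. Each camera call takes 0.05 s, during which the arm holds its last target. There are 200 camera calls.

## Working session

There is one attempt and no reset: what is moved stays moved. The work goes in short steps, Python scripts to look and compute and a tool call to move; the robot and the scene stay as the last step left them, time stands still between calls to the robot, and variables do not carry over. Pictures are saved under pics/ and viewed, at most 10 in all, crops included, and the job is handed in when it is done.

Besides the shell and the picture viewer there is one more tool, called after ">>>" by a JSON object that holds its "api" and its "payload". play_rows: Moves the arm, as the interface text tells. Its arguments: {"type":"object","properties":{"grip":{"type":"array"},"linear":{"type":"array"},"twist":{"type":"array"},"force":{"type":"number"}},"required":["grip","linear","twist"]}

```bash
ls; mkdir -p pics
cat > h.py <<'E'
import numpy as np, cv2
from plant import robot
def info(c):
    i=robot.camera_info(c); return [np.array(i[k],float) for k in("camera_matrix","dist_coeffs","R","t")]
def ray(c,px):
    K,d,R,t=info(c); u=cv2.undistortPoints(np.array(px,float).reshape(-1,1,2),K,d).reshape(-1,2)
    return -R.T@t,np.c_[u,np.ones(len(u))]@R
def onz(c,px,z):
    o,r=ray(c,px); z=np.broadcast_to(z,len(r)); return o+r*((z-o[2])/r[:,2])[:,None]
def cloud(c,dep):
    K,d,R,t=info(c); v,u=np.mgrid[0:384,0:512]
    n=cv2.undistortPoints(np.c_[u.ravel(),v.ravel()].astype(float).reshape(-1,1,2),K,d).reshape(-1,2)
    P=np.c_[n,np.ones(len(n))]*dep.reshape(-1,1); X=(P-t)@R; X[dep.ravel()<=0]=np.nan
    return X.reshape(384,512,3)
E
python3 - <<'E'
from h import *
s=robot.state();print(s["time_s"],s["tool_pos"],s["ee_rot"],s["force"])
ims=[]
for c in("scene","side"):
    p,d=robot.capture(c); np.savez(f"{c}0.npz",p=p,d=d); ims.append(p)
    for n in("specs_box","tray","slim_box"):
        for f in robot.find_in(n,c)[:4]: print(c,n,round(f["p"],2),np.round(f["extent"]))
    for n in("specs_box","tray","tray_front","back_edge","near_edge","far_edge"):
        r=robot.tip_of(n,c)
        print(c,n,[(round(f["p"],2),np.round(f["centre"],1)) for f in r[:3]])
    print(c,info(c)[2:])
cv2.imwrite("pics/a.png",cv2.resize(cv2.cvtColor(np.vstack(ims),cv2.COLOR_RGB2BGR),(400,600)))
cv2.imwrite("pics/scene.png",cv2.resize(cv2.cvtColor(ims[0],cv2.COLOR_RGB2BGR),(800,600)))
cv2.imwrite("pics/side.png",cv2.resize(cv2.cvtColor(ims[1],cv2.COLOR_RGB2BGR),(800,600)))
E
```

```text
pics
0.0 [5.74445790e+02 1.41527746e-01 2.30404957e+02] [[-3.47098648e-05  9.99998555e-01 -1.69939142e-03]
 [ 9.99999940e-01  3.52936813e-05  3.43515664e-04]
 [ 3.43575146e-04 -1.69937940e-03 -9.99998497e-01]] [-0.79232543 -0.02674915  0.30153988]
scene specs_box 0.75 [299. 182.  21.  34.]
scene specs_box 0.64 [330. 210.  21.  39.]
scene specs_box 0.59 [272. 215.  48.  39.]
scene specs_box 0.59 [273. 256.  29.  49.]
scene tray 0.85 [238. 192.  53.  34.]
scene slim_box 0.84 [211. 155.  37.  22.]
scene specs_box [(0.96, array([297.3, 179. ])), (0.94, array([269.3, 254.8])), (0.88, array([329.8, 210. ]))]
scene tray [(0.66, array([239.3, 200. ]))]
scene tray_front [(0.65, array([244. , 201.3])), (0.55, array([244.3, 162.9]))]
scene back_edge [(0.59, array([227.2, 183.4])), (0.18, array([173.9, 168.4]))]
scene near_edge [(0.53, array([260.7, 175.9]))]
scene far_edge [(0.38, array([215.6, 200.9]))]
scene [array([[-0.70030247,  0.71383466,  0.00406608],
       [ 0.40954919,  0.40643764, -0.81674837],
       [-0.5846759 , -0.57030564, -0.57697969]]), array([ 395.05286334, -170.34358458, 191
[... 176 characters left out ...]
 51.]
side tray 0.74 [269. 226.  83.  32.]
side slim_box 0.93 [229. 330.  78.  34.]
side slim_box 0.69 [304. 225.   8.  26.]
side specs_box [(0.93, array([270.8, 179.7])), (0.63, array([310.5, 144. ])), (0.57, array([193.8, 195.9]))]
side tray [(0.67, array([270.7, 232.9]))]
side tray_front [(0.68, array([270.6, 222.1]))]
side back_edge [(0.56, array([270.1, 240.8]))]
side near_edge [(0.55, array([233.9, 224.1]))]
side far_edge [(0.69, array([267.4, 178.6])), (0.53, array([312. , 220.3]))]
side [array([[ 0.99570709, -0.09244822,  0.0045512 ],
       [-0.05842281, -0.66585541, -0.74378985],
       [ 0.07179249,  0.74033094, -0.66839804]]), array([-543.31943235,   66.15929294, 1355.76069196])]
```

View pics/scene.png

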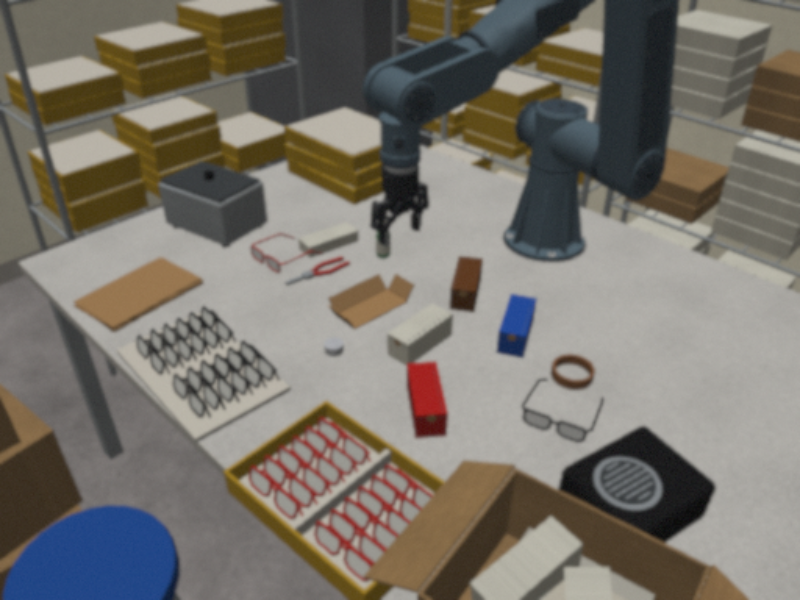

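View pics/side.png

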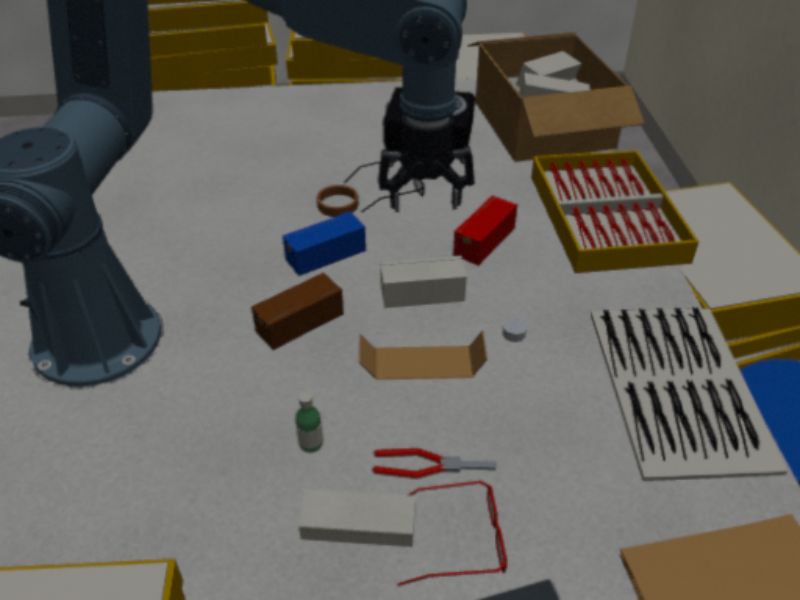

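Candidates for specs_box in the side picture (512x384 px) are white (270,180), blue (208,155), red (310,146), brown (190,198) and the slim white box (229,330). The white one at (270,180), directly in front of the tray's open side, fits; in the scene picture it is at (270,213). I'll confirm it in a crop and measure.

Run:
```python
from h import *
for c in("side","scene"):
    z=np.load(c+"0.npz");p,d=z["p"],z["d"];X=cloud(c,d)
    hsv=cv2.cvtColor(p,cv2.COLOR_RGB2HSV)
    if c=="side": cv2.imwrite("pics/crop.png",cv2.resize(cv2.cvtColor(p[130:260,190:350],cv2.COLOR_RGB2BGR),(800,650))[:600])
    cen={"side":(270,175),"scene":(270,210)}[c]
    yx=X[cen[1],cen[0]]; print(c,"box centre px",yx.round(1))
    reg=(np.linalg.norm(X[...,:2]-yx[:2],axis=2)<130)
    top=reg&(X[...,2]>50)&(X[...,2]<72)&(hsv[...,1]<70)
    n,l,st,ce=cv2.connectedComponentsWithStats(top.astype(np.uint8)); k=1+np.argmax(st[1:,4])
    P=X[l==k]; print("top",len(P),np.median(P[:,2]),cv2.minAreaRect(P[:,:2].astype(np.float32)))
    sat=(hsv[...,1]>80)&(hsv[...,0]<25)
    f={"side":(270,232),"scene":(238,197)}[c]; T=X[f[1],f[0]]; print("tray px",T.round(1))
    reg=np.linalg.norm(X[...,:2]-T[:2],axis=2)<150
    n,l,st,ce=cv2.connectedComponentsWithStats((sat&reg).astype(np.uint8)); k=l[f[1],f[0]]
    P=X[l==k]; fl=P[(P[:,2]<9)]; print("tray",len(P),"floor",cv2.minAreaRect(fl[:,:2].astype(np.float32)), P.min(0).round(),P.max(0).round())
    np.save(c+"_tray.npy",P)
for c,pts in(("side",[("front",270.6,222.1,3),("back",270.1,240.8,35),("near",233.9,224.1,35),("far",312,220.3,35),("tray",270.7,232.9,0)]),("scene",[("front",244,201.3,3),("back",227.2,183.4,35),("near",260.7,175.9,35),("far",215.6,200.9,35),("tray",239.3,200,0)])):
    for n,u,v,zz in pts: print(c,n,onz(c,[[u,v]],zz).round(1))
```

```text
side box centre px [579.5  56.8  58.9]
top 844 58.74944678890563 ((580.7138061523438, 69.60910034179688), (150.74130249023438, 70.42041778564453), 2.4798998832702637)
tray px [ 562.2 -112.1    5.4]
tray 1613 floor ((562.9310302734375, -107.53018188476562), (77.32508850097656, 169.68641662597656), 86.16148376464844) [ 457. -179.   -4.] [667. -64.  44.]
scene box centre px [595.1  88.5  57.8]
top 535 57.092179779231934 ((583.94775390625, 71.71900939941406), (154.21038818359375, 67.1558837890625), 1.3746625185012817)
tray px [ 564.1 -103.    -1.7]
tray 971 floor ((554.9385375976562, -116.05774688720703), (105.55330657958984, 168.51551818847656), 82.4216537475586) [ 454. -179.   -7.] [671. -62.  42.]
side front [[568.  -73.6   3. ]]
side back [[ 555.6 -170.2   35. ]]
side near [[ 468.4 -103.8   35. ]]
side far [[ 672.7 -107.9   35. ]]
side tray [[ 564.3 -110.5    0. ]]
scene front [[571.5 -63.    3. ]]
scene back [[ 567. -158.   35.]]
scene near [[ 441.1 -104.3   35. ]]
scene far [[ 670.9 -105.2   35. ]]
scene tray [[575.4 -84.1   0. ]]
```

View pics/crop.png

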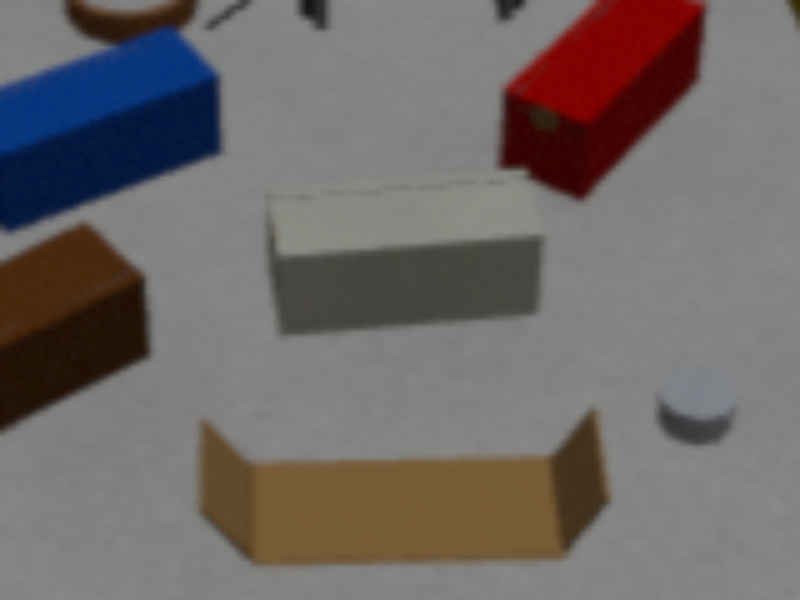

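The crop shows a plain white box (265–545, 170–335 in the crop), with the open tray in front of it. The red and blue boxes are off to the sides. I'll take a wrist view for better accuracy.

Run:
```python
from h import *
p,d=robot.capture("wrist"); np.savez("wrist0.npz",p=p,d=d)
K,dd,R,t=info("wrist"); print("cam",(-R.T@t).round(1),R.round(2).tolist(),np.diag(K))
X=cloud("wrist",d); print([X[r,c].round() for r,c in((10,10),(10,500),(370,10),(370,500),(190,256))])
cv2.imwrite("pics/w0.png",cv2.cvtColor(p,cv2.COLOR_RGB2BGR))
```

```text
cam [574.8  67.5 373.1] [[1.0, 0.0, 0.0], [0.0, -0.96, 0.27], [0.0, -0.27, -0.96]] [279.7020959 279.7020959   1.       ]
[array([272., 197.,  -0.]), array([878., 196.,   5.]), array([517.,   9., 324.]), array([632.,  12., 326.]), array([579., -35.,  -1.])]
```

View pics/w0.png

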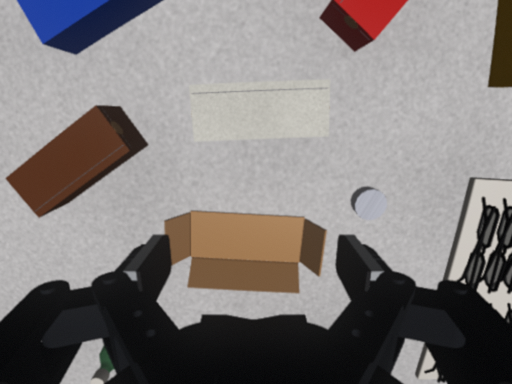

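The wrist view shows the white box at (190–330, 82–140), and the tray floor at (190–304, 211–262) with its walls half raised. The tin is at (370,203). Next I'll fit both.

Run:
```python
from h import *
z=np.load("wrist0.npz");p,d=z["p"],z["d"];X=cloud("wrist",d)
hsv=cv2.cvtColor(p,cv2.COLOR_RGB2HSV)
reg=np.zeros(d.shape,bool);reg[70:155,170:350]=1
top=reg&(X[...,2]>40)
n,l,st,ce=cv2.connectedComponentsWithStats(cv2.medianBlur(top.astype(np.uint8),5)); k=1+np.argmax(st[1:,4])
cn=max(cv2.findContours((l==k).astype(np.uint8),0,1)[0],key=cv2.contourArea).reshape(-1,2)
print("box z",np.median(X[l==k][:,2]),cv2.minAreaRect(onz("wrist",cn,60)[:,:2].astype(np.float32)))
# tray: print rows of brightness to find folds
g=cv2.GaussianBlur(cv2.cvtColor(p,cv2.COLOR_RGB2GRAY).astype(float),(0,0),1)
def edge(a,b):
    a,b=np.array(a,float),np.array(b,float);n=61;s=a+(b-a)*np.linspace(0,1,n)[:,None]
    v=cv2.remap(g.astype(np.float32),s[:,0].astype(np.float32)[None],s[:,1].astype(np.float32)[None],1)[0]
    i=np.argmax(abs(np.gradient(v)));return s[i]
def line(name,segs,zz):
    e=[edge(*s) for s in segs]; W=onz("wrist",e,zz)[:,:2]; f=cv2.fitLine(W.astype(np.float32),cv2.DIST_HUBER,0,.01,.01).ravel()
    if abs(f[0])>abs(f[1]): print(name,"mid",W.mean(0).round(1),"dir deg",np.degrees(np.arctan(f[1]/f[0])).round(2))
    else: print(name,"mid",W.mean(0).round(1),"perp deg",np.degrees(-np.arctan(f[0]/f[1])).round(2))
line("front",[((u,205),(u,222)) for u in range(200,300,6)],3)
line("backhinge",[((u,250),(u,270)) for u in range(200,296,6)],3)
line("left",[((180,v),(200,v)) for v in range(218,252,4)],3)
line("right",[((292,v),(312,v)) for v in range(220,256,4)],3)
line("backedge",[((u,280),(u,302)) for u in range(200,294,6)],35)
for nme,(u0,v0,u1,v1) in dict(back=(198,266,292,286),left=(171,222,186,252),right=(306,226,321,262)).items():
    Q=X[v0:v1,u0:u1].reshape(-1,3);Q=Q[~np.isnan(Q[:,0])];i=1 if nme=="back" else 0
    A=np.c_[Q[:,i],np.ones(len(Q))];c=np.linalg.lstsq(A,Q[:,2],rcond=None)[0];print(nme,"angle",np.arctan(abs(c[0])),"z",Q[:,2].min().round(),Q[:,2].max().round(),"hinge at z1.5:",(1.5-c[1])/c[0])
print(onz("wrist",[[165,220],[168,263],[326,231],[321,275],[190,287],[299,292]],35).round(1))
for n,w in(("lens_spray",0),("pliers",0),("screw_tin",0)):
  for c in("side",):
    for f in robot.find_in(n,c)[:1]: print(n,f["p"],onz(c,[f["extent"][:2]],8).round())
```

```text
box z nan ((582.2406005859375, 70.7637939453125), (149.87716674804688, 60.72593307495117), 2.2691702842712402)
front mid [568.  -66.6] dir deg -3.48
backhinge mid [ 563.2 -139.9] dir deg -3.4
left mid [484.9 -99.8] perp deg -3.94
right mid [ 646.4 -102.8] perp deg -4.77
backedge mid [ 563.9 -170.7] dir deg -3.35
back angle 0.7747538254213872 z 7.0 33.0 hinge at z1.5: -137.8114506338165
left angle 0.9656674261729146 z 9.0 33.0 hinge at z1.5: 485.85757543147986
right angle 1.0711557387082369 z 7.0 41.0 hinge at z1.5: 644.0249037984187
[[ 460.6  -65.6   35. ]
 [ 459.2 -128.3   35. ]
 [ 670.8  -80.8   35. ]
 [ 668.9 -146.7   35. ]
 [ 486.8 -165.9   35. ]
 [ 639.8 -173.9   35. ]]
lens_spray 0.87 [[ 369. -230.    8.]]
pliers 0.72 [[ 564. -323.    8.]]
screw_tin 0.74 [[733. -47.   8.]]
```

>>> {"api": "play_rows", "payload": {"grip": [-1,-1,-1,-1,-1,-1,-1,-1,-1,-1], "linear": [[2,0.3,2],[4,0.5,4],[6,0.7,6],[7.1,0.8,8],[7.1,0.8,10],[7.1,0.8,10],[7.1,0.8,10],[7.1,0.8,10],[7.1,0.8,10],[7.1,0.8,10]], "twist": [0.12,0.24,0.36,0.48,0.6,0.72,0.84,0.96,1.08,1.2]}}

```text
time_s: 2.03
tool_pos: [583.0, 71.1, 131.2]
ee_rot: [[0.934, 0.357, -0.0], [0.357, -0.934, 0.0], [-0.0, -0.0, -1.0]]
force: [-0.5, -0.0, 0.1]
gripper_width: 1.001
grasp_force: 0.0
```

>>> {"api": "play_rows", "payload": {"grip": [-1,-1,-1,-1,-1,-1,-1,-1,-1,-1], "linear": [[0,0,0],[0,0,0],[0,0,0],[0,0,0],[0,0,2],[0,0,4],[0,0,4],[0,0,4],[0,0,4],[0,0,4]], "twist": [0.11,0.22,0.331,0.331,0.331,0.331,0.331,0.331,0.331,0.331]}}

```text
time_s: 2.87
tool_pos: [584.0, 71.0, 92.7]
ee_rot: [[0.999, 0.041, 0.002], [0.041, -0.999, -0.0], [0.002, 0.0, -1.0]]
force: [-0.2, 0.6, -0.2]
gripper_width: 1.0
grasp_force: 0.0
```

>>> {"api": "play_rows", "payload": {"grip": [-1,-1,-1,-1,-1,-1,-1,-1,-1,-1], "linear": [[0,0,2],[0,0,4],[0,0,6],[0,0,7.5],[0,0,8],[0,0,8],[0,0,8],[0,0,8],[0,0,8],[0,0,8]], "twist": [0,0,0,0,0,0,0,0,0,0]}}

```text
time_s: 3.7
tool_pos: [583.9, 71.0, 12.5]
ee_rot: [[0.999, 0.04, 0.002], [0.04, -0.999, -0.0], [0.002, 0.0, -1.0]]
force: [-0.4, -0.7, 0.9]
gripper_width: 0.999
grasp_force: 0.0
```

>>> {"api": "play_rows", "payload": {"grip": [0,0,0,0,0,0,0,0,0,0], "linear": [[0,0,0],[0,0,0],[0,0,0],[0,0,0],[0,0,0],[0,0,0],[0,0,0],[0,0,0],[0,0,0],[0,0,0]], "twist": [0,0,0,0,0,0,0,0,0,0], "force": 20}}

```text
time_s: 4.53
tool_pos: [583.3, 71.0, 11.7]
ee_rot: [[0.999, 0.04, 0.001], [0.04, -0.999, -0.0], [0.001, 0.0, -1.0]]
force: [-1.2, 0.3, 6.4]
gripper_width: 0.7
grasp_force: 23.5
```

Gripped at a width of 0.70, about 60 mm. Now I'll drag it square to the tray, let go and rise.

>>> {"api": "play_rows", "payload": {"grip": [0,0,0,0,0,0,0,0,0,0], "linear": [[-0.15,0.5,0],[-0.3,1,0],[-0.45,1.5,0],[-0.6,2,0],[-0.75,2.5,0],[-0.85,3,0],[-0.95,3.5,0],[-1,4,0],[-1.04,4.1,0],[-1.04,4.1,0]], "twist": [0.015,0.03,0.045,0.06,0.075,0.09,0.1,0.1,0.1,0.1]}}

```text
time_s: 5.37
tool_pos: [574.6, 28.8, 11.7]
ee_rot: [[0.998, -0.062, 0.001], [-0.062, -0.998, -0.0], [0.001, 0.0, -1.0]]
force: [0.6, 1.1, 6.0]
gripper_width: 0.701
grasp_force: 23.7
```

>>> {"api": "play_rows", "payload": {"grip": [-1,-1,-1,-1,-1,-1,-1,-1,-1,-1], "linear": [[0,0,0],[0,0,0],[0,0,0],[0,0,0],[0,0,0],[0,0,0],[0,0,-2.5],[0,0,-6],[0,0,-10],[0,0,-13]], "twist": [0,0,0,0,0,0,0,0,0,0]}}

```text
time_s: 6.2
tool_pos: [574.7, 29.6, 143.9]
ee_rot: [[0.998, -0.06, 0.001], [-0.06, -0.998, -0.0], [0.001, 0.0, -1.0]]
force: [1.6, -0.2, -0.0]
gripper_width: 0.995
grasp_force: 0.0
```

```bash
cat >> h.py <<'E'
C=np.array([565.5,-103.2]);a=np.radians(-3.45);TX=np.array([np.cos(a),np.sin(a)]);TY=np.array([-np.sin(a),np.cos(a)])
def tr(P): return (np.c_[(np.asarray(P)[:,:2]-C)@TX,(np.asarray(P)[:,:2]-C)@TY])
def box(c,zt=60,save=None):
    "white region near tray front, top-face rect in tray frame"
    p,d=robot.capture(c)
    if save: np.savez(save,p=p,d=d)
    X=cloud(c,d);T=tr(X.reshape(-1,3)).reshape(384,512,2)
    m=(X[...,2]>zt-12)&(X[...,2]<zt+14)&(abs(T[...,0])<100)&(T[...,1]>-70)&(T[...,1]<240)&(cv2.cvtColor(p,cv2.COLOR_RGB2HSV)[...,1]<80)
    n,l,st,ce=cv2.connectedComponentsWithStats(cv2.medianBlur(m.astype(np.uint8),3));k=1+np.argmax(st[1:,4])
    cn=max(cv2.findContours((l==k).astype(np.uint8),0,1)[0],key=cv2.contourArea).reshape(-1,2)
    return st[k],cv2.minAreaRect(tr(onz(c,cn,zt)).astype(np.float32)),p
E
python3 - <<'E'
from h import *
for c in("wrist","side","scene"):
    s,r,p=box(c,60); print(c,s,r)
E
```

```text
wrist [  217   106    76   170 12118] ((3.6011810302734375, 131.4127960205078), (152.37562561035156, 61.777549743652344), 0.016235999763011932)
side [242 175  55  18 938] ((-0.6570510864257812, 123.52102661132812), (71.59959411621094, 149.10487365722656), 88.46556091308594)
scene [240 189  43  26 526] ((7.199310302734375, 140.986083984375), (70.10417938232422, 156.2950897216797), 88.63079071044922)
```

>>> {"api": "play_rows", "payload": {"grip": [-1,-1,-1,-1,-1,-1,-1,-1,-1,-1], "linear": [[0,-1.5,0],[0,-3,0],[0.1,-4.5,0],[0.1,-5.4,0],[0.1,-5.4,0],[0.1,-5.4,0],[0.1,-5.4,0],[0.1,-5.4,0],[0.1,-5.4,0],[0.1,-5.4,0]], "twist": [-0.12,-0.24,-0.36,-0.48,-0.6,-0.72,-0.84,-0.96,-1.08,-1.2]}}

```text
time_s: 7.18
tool_pos: [577.2, 83.6, 139.1]
ee_rot: [[0.412, 0.911, -0.004], [0.911, -0.412, 0.0], [-0.001, -0.003, -1.0]]
force: [-0.3, -0.2, -0.2]
gripper_width: 0.998
grasp_force: 0.0
```

>>> {"api": "play_rows", "payload": {"grip": [-1,-1,-1,-1,-1,-1,-1,-1,-1,-1], "linear": [[0,0,0],[0,0,0],[0,0,0],[0,0,0],[0,0,2.5],[0,0,5],[0,0,7.5],[0,0,10],[0,0,10.8],[0,0,10.8]], "twist": [-0.12,-0.24,-0.371,-0.371,-0.371,-0.371,-0.371,-0.371,-0.371,-0.371]}}

```text
time_s: 8.02
tool_pos: [575.5, 83.6, 29.8]
ee_rot: [[0.062, 0.998, -0.007], [0.998, -0.062, 0.0], [-0.0, -0.007, -1.0]]
force: [-0.2, 0.1, 0.7]
gripper_width: 0.993
grasp_force: 0.0
```

Run:
```python
from h import *
s=robot.state();print(s["time_s"],s["tool_pos"],tr([s["tool_pos"]]),s["force"])
ims=[]
for c in("wrist","side"):
    p,d=robot.capture(c);np.savez(c+"1.npz",p=p,d=d); ims.append(p)
p=np.vstack([ims[0],cv2.resize(ims[1][100:250,170:370],(512,384))])
cv2.imwrite("pics/p1.png",cv2.cvtColor(cv2.resize(p,(400,600)),cv2.COLOR_RGB2BGR))
```

```text
8.0167 [575.45953859  83.58571691  29.80449982] [[ -1.2988048  187.04654382]] [-0.17628195  0.12094917  0.66871149]
```

View pics/p1.png

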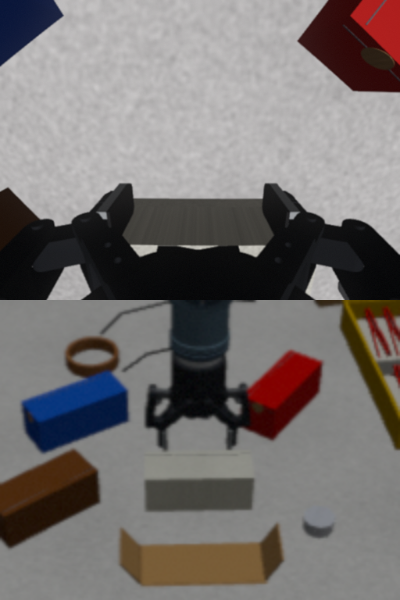

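The side view shows the gripper behind the box, with both fingers clear of the other things. I'll approach now.

>>> {"api": "play_rows", "payload": {"grip": [-1,-1,-1,-1,-1,-1,-1,-1,-1,-1], "linear": [[-0.3,0.3,-0.3],[-0.6,0.3,-0.4],[-0.9,0.3,-0.4],[-1.1,0.3,-0.4],[-1.2,0.3,-0.4],[-1.2,0.3,-0.4],[-1.2,0.3,-0.4],[-1.2,0.3,-0.4],[-1.2,0.3,-0.4],[-1.2,0.3,-0.4]], "twist": [0,0,0,0,0,0,0,0,0,0]}}

```text
time_s: 8.95
tool_pos: [580.7, 71.4, 37.2]
ee_rot: [[0.06, 0.998, -0.0], [0.998, -0.06, 0.0], [0.0, -0.0, -1.0]]
force: [-0.5, -0.2, -0.4]
gripper_width: 1.001
grasp_force: 0.0
```

>>> {"api": "play_rows", "payload": {"grip": [-1,-1,-1,-1,-1,-1,-1,-1,-1,-1], "linear": [[-0.3,0,0],[-0.6,0,-0.3],[-0.9,0,-0.6],[-1.2,0,-0.95],[-1.6,0,-1.25],[-2.0,0,-1.55],[-2.4,0,-1.8],[-2.8,0,-2.0],[-3.2,0,-2.2],[-3.5,0,-2.3]], "twist": [0,0,0,0,0,0,0,0,0,0]}}

```text
time_s: 9.78
tool_pos: [578.9, 35.8, 60.7]
ee_rot: [[0.06, 0.998, 0.0], [0.998, -0.06, -0.0], [-0.0, 0.0, -1.0]]
force: [0.3, 1.4, 1.2]
gripper_width: 0.997
grasp_force: 0.6
```

Run:
```python
from h import *
s=robot.state();print(tr([s["tool_pos"]]),s["tool_pos"][2],s["force"])
p,d=robot.capture("side");cv2.imwrite("pics/p2.png",cv2.cvtColor(cv2.resize(p[120:260,180:360],(720,560)),cv2.COLOR_RGB2BGR))
```

```text
[[  4.97011402 139.51097489]] 60.714922028626866 [0.30647804 1.40622693 1.22581822]
```

View pics/p2.png

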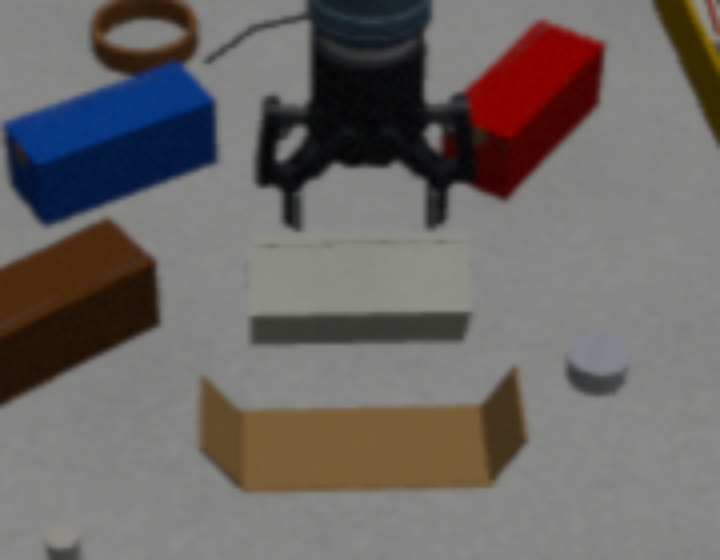

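The box is tipped about 28° and pivoting cleanly on its far edge. Continuing.

>>> {"api": "play_rows", "payload": {"grip": [-1,-1,-1,-1,-1,-1,-1,-1,-1,-1], "linear": [[-0.4,0,-0.15],[-0.8,0,-0.25],[-1.2,0,-0.35],[-1.6,0,-0.45],[-2.0,0,-0.5],[-2.4,0,-0.55],[-2.7,0,-0.6],[-3.0,0,-0.6],[-3.0,0,-0.6],[-3.0,0,-0.6]], "twist": [0,0,0,0,0,0,0,0,0,0]}}

```text
time_s: 10.67
tool_pos: [576.8, 6.3, 66.2]
ee_rot: [[0.06, 0.998, -0.0], [0.998, -0.06, 0.0], [0.0, -0.0, -1.0]]
force: [-0.8, -0.3, -0.8]
gripper_width: 1.004
grasp_force: 0.0
```

Run:
```python
from h import *
s=robot.state();print(tr([s["tool_pos"]]),s["tool_pos"][2],s["force"])
p,d=robot.capture("side");cv2.imwrite("pics/p3.png",cv2.cvtColor(cv2.resize(p[120:260,180:360],(720,560)),cv2.COLOR_RGB2BGR))
for c in("side","scene","wrist"):
  try: print(c,box(c)[:2])
  except Exception as e: print(c,e)
```

```text
[[  4.6793579  109.99343589]] 66.19682677150112 [-0.84867586 -0.32886921 -0.81042229]
side (array([ 242,  188,   57,   21, 1066], dtype=int32), ((-0.770843505859375, 64.65950775146484), (78.47923278808594, 148.4724578857422), 89.7558822631836))
scene (array([229, 182,  42,  25, 407], dtype=int32), ((7.32769775390625, 80.07533264160156), (69.41500854492188, 157.1577606201172), 89.82946014404297))
wrist (array([  157,   232,   193,    97, 14072], dtype=int32), ((4.50543212890625, 78.65696716308594), (120.45193481445312, 67.37525939941406), 0.5168516039848328))
```

View pics/p3.png

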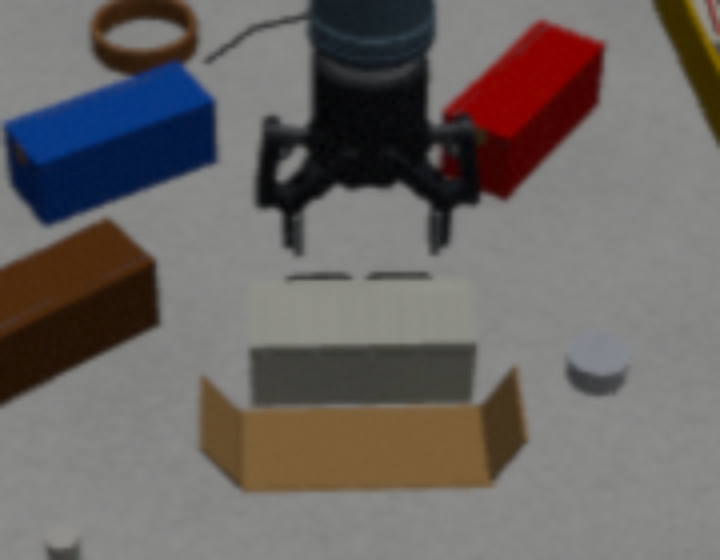

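First quarter turn done: the box stands square in front of the tray (250–475, 280–405), its bottom corners about 7 mm inside each end of the floor. Now the second roll.

>>> {"api": "play_rows", "payload": {"grip": [-1,-1,-1,-1,-1,-1,-1,-1,-1,-1], "linear": [[1,-0.2,0],[1.8,-0.3,0],[1.8,-0.3,1],[1.8,-0.3,2],[1.8,-0.3,2.9],[1.5,-0.3,2.9],[1.0,-0.3,2.9],[0.5,-0.3,2.9],[0.5,-0.3,2.9],[0.5,-0.3,2.9]], "twist": [0,0,0,0,0,0,0,0,0,0]}}

```text
time_s: 11.7
tool_pos: [574.6, 10.8, 37.8]
ee_rot: [[0.061, 0.998, 0.001], [0.998, -0.061, -0.0], [-0.0, 0.001, -1.0]]
force: [-0.4, 0.4, 0.8]
gripper_width: 0.999
grasp_force: 0.0
```

>>> {"api": "play_rows", "payload": {"grip": [-1,-1,-1,-1,-1,-1,-1,-1,-1,-1], "linear": [[-0.3,0,0],[-0.6,0,-0.3],[-0.9,0,-0.6],[-1.2,0,-0.95],[-1.6,0,-1.25],[-2.0,0,-1.55],[-2.4,0,-1.8],[-2.8,0,-2.0],[-3.2,0,-2.2],[-3.5,0,-2.3]], "twist": [0,0,0,0,0,0,0,0,0,0]}}

```text
time_s: 12.53
tool_pos: [572.3, -23.9, 60.7]
ee_rot: [[0.06, 0.998, 0.0], [0.998, -0.06, -0.0], [-0.0, 0.0, -1.0]]
force: [-0.1, 0.9, 2.3]
gripper_width: 1.002
grasp_force: 1.0
```

Run:
```python
from h import *
s=robot.state();print(tr([s["tool_pos"]]),s["tool_pos"][2],s["force"])
p,d=robot.capture("side");cv2.imwrite("pics/p4.png",cv2.cvtColor(cv2.resize(p[120:260,180:360],(720,560)),cv2.COLOR_RGB2BGR))
```

```text
[[ 1.97421369 79.56189713]] 60.736652802985624 [-0.10031001  0.89643419  2.26066854]
```

View pics/p4.png

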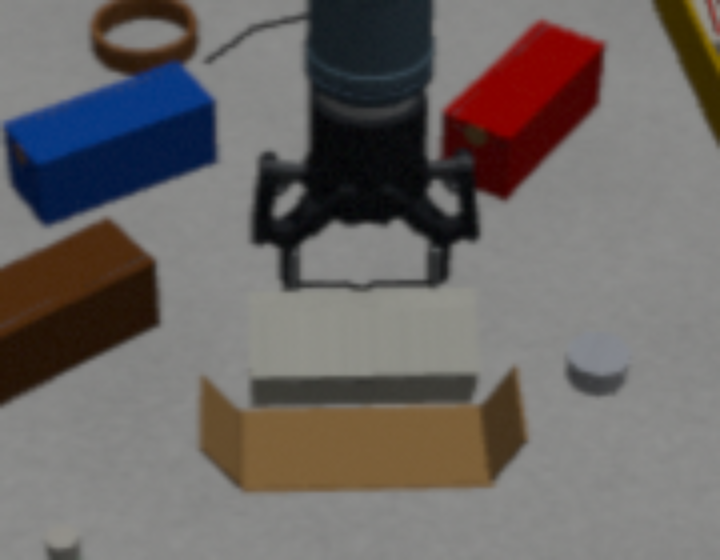

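The box is tipping over the step, with its far edge still just in front of the floor at row 405. I'll finish the roll, then lift the gripper.

>>> {"api": "play_rows", "payload": {"grip": [-1,-1,-1,-1,-1,-1,-1,-1,-1,-1], "linear": [[-0.4,0,-0.15],[-0.8,0,-0.25],[-1.2,0,-0.35],[-1.6,0,-0.45],[-2.0,0,-0.5],[-2.4,0,-0.55],[-2.7,0,-0.6],[-3.0,0,-0.6],[-3.3,0,-0.6],[-3.3,0,-0.6]], "twist": [0,0,0,0,0,0,0,0,0,0]}}

```text
time_s: 13.42
tool_pos: [570.0, -56.8, 66.2]
ee_rot: [[0.06, 0.998, -0.0], [0.998, -0.06, -0.0], [-0.0, -0.0, -1.0]]
force: [0.1, 0.3, 0.6]
gripper_width: 1.0
grasp_force: 0.0
```

>>> {"api": "play_rows", "payload": {"grip": [-1,-1,-1,-1,-1,-1,-1,-1,-1,-1], "linear": [[0,0,-2],[1,0,-5],[2,0,-9],[3,0,-13],[4,0,-17],[4,0,-18],[4,0,-18],[4,0,-18],[4,0,-18],[4,0,-18]], "twist": [0,0,0,0,0,0,0,0,0,0]}}

```text
time_s: 14.25
tool_pos: [571.3, -16.3, 243.9]
ee_rot: [[0.06, 0.998, -0.004], [0.998, -0.06, 0.001], [0.001, -0.004, -1.0]]
force: [-0.6, -0.2, 0.0]
gripper_width: 1.004
grasp_force: 0.0
```

Run:
```python
from h import *
s=robot.state();print(tr([s["tool_pos"]]),s["tool_pos"],s["force"])
for c in("side","scene","wrist"):
  st,r,p=box(c,63,c+"2.npz"); print(c,st,r)
p[...]=p;q=np.load("side2.npz")["p"]
cv2.imwrite("pics/p5.png",cv2.cvtColor(cv2.resize(np.vstack([p,cv2.resize(q[120:260,180:360],(512,398))]),(400,600)),cv2.COLOR_RGB2BGR))
```

```text
[[ 0.56147137 87.06301433]] [571.29968656 -16.32855849 243.89338667] [-0.57969291 -0.15747547  0.03768502]
side [ 242  203   59   21 1115] ((-0.9918899536132812, 4.562744140625), (149.2809295654297, 72.23363494873047), 0.44116997718811035)
scene [219 175  42  23 486] ((7.654449462890625, 18.052812576293945), (158.2550811767578, 75.5103988647461), 1.1796514987945557)
wrist [ 193  205  122   50 5743] ((0.8524169921875, 13.87425422668457), (150.0617218017578, 66.32096099853516), 0.10405736416578293)
```

View pics/p5.png

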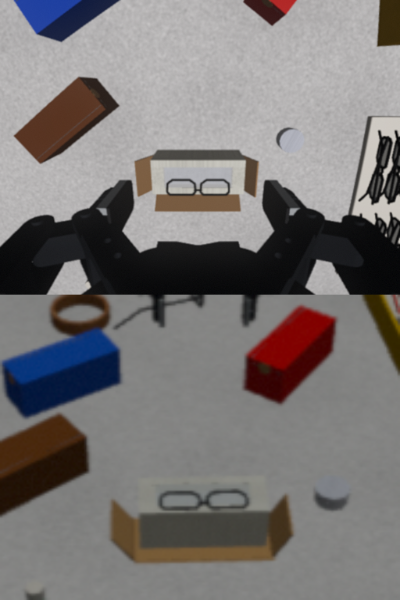

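Window up, and the box is square on the floor but about 10 mm too far forward (wrist crop: box at 150–245, 152–195). I'll push it level and low.

>>> {"api": "play_rows", "payload": {"grip": [-1,-1,-1,-1,-1,-1,-1,-1,-1,-1], "linear": [[0,0,3],[0,0,6.5],[0,0,10],[0,0,13.5],[-1,0,17],[-2,0,20],[-2.5,0,22.5],[-2.5,0,22.9],[-2.5,0,22.9],[-2.5,0,22.9]], "twist": [0,0,0,0,0,0,0,0,0,0]}}

```text
time_s: 15.23
tool_pos: [571.6, -41.3, 18.0]
ee_rot: [[0.06, 0.998, 0.001], [0.998, -0.06, -0.0], [0.0, 0.001, -1.0]]
force: [0.2, -0.5, 0.8]
gripper_width: 0.999
grasp_force: 0.0
```

>>> {"api": "play_rows", "payload": {"grip": [-1,-1,-1,-1,-1,-1,-1,-1,-1,-1], "linear": [[-0.3,0,0],[-0.6,0,0],[-0.9,0,0],[-1.2,0,0],[-1.4,0,0],[-1.6,0,0],[-1.8,0,0],[-1.9,0,0],[-1.9,0,0],[-1.9,0,0]], "twist": [0,0,0,0,0,0,0,0,0,0]}}

```text
time_s: 16.07
tool_pos: [569.6, -60.5, 17.1]
ee_rot: [[0.06, 0.998, -0.001], [0.998, -0.06, -0.0], [-0.0, -0.001, -1.0]]
force: [-0.7, 1.2, 0.5]
gripper_width: 1.001
grasp_force: 0.0
```

Run:
```python
from h import *
s=robot.state();print(tr([s["tool_pos"]]),s["tool_pos"],s["force"])
for c in("side","scene"):
  st,r,p=box(c,63,c+"3.npz"); print(c,st,r)
```

```text
[[ 1.54123139 42.88728573]] [569.61928697 -60.48318661  17.0734243 ] [-0.70394134  1.21584201  0.45136424]
side [ 242  202   59   25 1180] ((-1.2402877807617188, 1.9866676330566406), (88.21430969238281, 148.05467224121094), 89.6633529663086)
scene [217 183  13  14  97] ((68.30445861816406, -1.5109748840332031), (83.36099243164062, 38.215145111083984), 59.88316345214844)
```

>>> {"api": "play_rows", "payload": {"grip": [-1,-1,-1,-1,-1,-1,-1,-1,-1,-1], "linear": [[0.8,0,0],[1.5,0,-1],[2,0,-4],[2,0,-8],[2,0,-12],[2,0,-16],[2,0,-20],[2,0,-21],[2,0,-21],[2,0,-21]], "twist": [0,0,0,0,0,0,0,0,0,0]}}

```text
time_s: 17.0
tool_pos: [571.2, -39.7, 228.1]
ee_rot: [[0.059, 0.998, 0.002], [0.998, -0.059, -0.0], [-0.0, 0.002, -1.0]]
force: [-0.5, 0.6, -1.0]
gripper_width: 1.0
grasp_force: 0.0
```

Run:
```python
from h import *
s=robot.state();print(tr([s["tool_pos"]]),s["tool_pos"],s["force"])
for c in("side","scene"):
  st,r,p=box(c,63,c+"3.npz"); print(c,st,r)
p,d=robot.capture("wrist");np.savez("wrist3.npz",p=p,d=d)
print("floor y=36 at px etc; cam",)
K,dd,R,t=info("wrist")
def pr(x,y,z):
    W=np.r_[C+x*TX+y*TY,z]; return cv2.projectPoints(W.reshape(1,3),cv2.Rodrigues(R)[0],t,K,dd)[0].ravel()
q=cv2.cvtColor(p,cv2.COLOR_RGB2BGR);q=cv2.resize(q,None,fx=4,fy=4,interpolation=cv2.INTER_CUBIC)
def poly(pts,col): cv2.polylines(q,[np.array([pr(*v)*4+1.5 for v in pts]).round().astype(int).reshape(-1,1,2)],True,col,1)
poly([(-81,-36,3),(81,-36,3),(81,36,3),(-81,36,3)],(0,0,255))
poly([(-75,-30,63),(75,-30,63),(75,30,63),(-75,30,63)],(0,255,0))
poly([(-75,30,3),(75,30,3),(75,30,63),(-75,30,63)],(255,0,0))
m=(pr(0,0,30)*4).astype(int);print(m/4)
cv2.imwrite("pics/p6.png",q[max(0,m[1]-300):m[1]+300,m[0]-400:m[0]+400])
```

```text
[[ 1.84507061 63.7633242 ]] [571.17884291 -39.6632662  228.07844159] [-0.47408502  0.56918016 -1.03149015]
side [ 242  206   59   21 1132] ((-1.5558547973632812, -5.606655120849609), (148.44371032714844, 71.41439056396484), 0.6041122674942017)
scene [217 174  42  23 493] ((6.71636962890625, 7.259134292602539), (78.04854583740234, 158.3102569580078), 89.87673950195312)
floor y=36 at px etc; cam
[253.25 219.25]
```

View pics/p6.png

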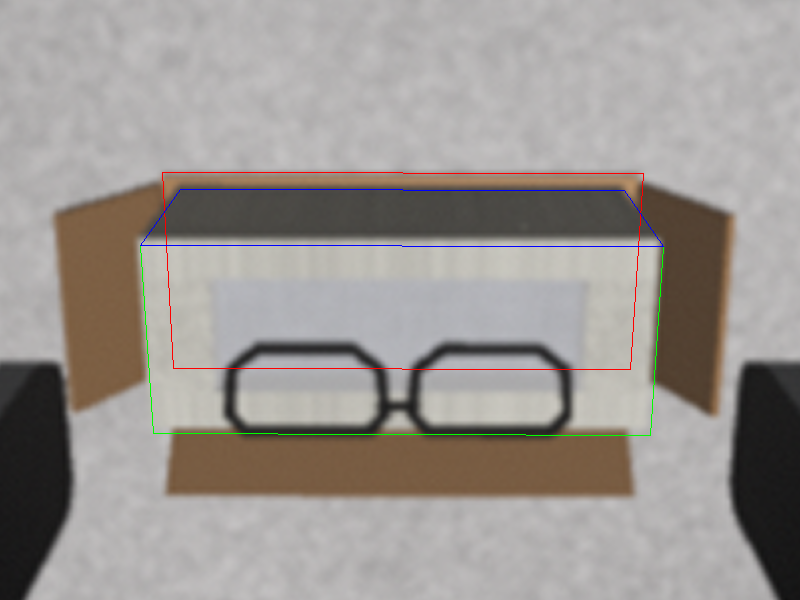

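The overlay shows the box within about 2 mm of the floor's centre, square and window up. Next is the back wall: over the top, then down outside it with the fingers shut.

>>> {"api": "play_rows", "payload": {"grip": [1,1,1,1,1,1,1,1,1,1], "linear": [[-3.5,0,0],[-7,0,0],[-10.5,0,2],[-14,0,4],[-15.9,0,8],[-15.9,0,12],[-15.9,0,16],[-15.9,0,19],[-15.9,0,20.8],[-15.9,0,20.8]], "twist": [0,0,0,0,0,0,0,0,0,0]}}

```text
time_s: 17.98
tool_pos: [556.3, -196.2, 12.2]
ee_rot: [[0.061, 0.998, -0.011], [0.998, -0.06, 0.007], [0.006, -0.012, -1.0]]
force: [-1.3, -0.3, -0.6]
gripper_width: 0.004
grasp_force: 0.0
```

Run:
```python
from h import *
p,d=robot.capture("side")
s=robot.state();print(tr([s["tool_pos"]]),s["tool_pos"],s["force"],s["gripper_width"])
```

```text
[[ -1.53771015 -94.25621838]] [ 558.292975   -197.19286168   15.1690851 ] [-0.39711944 -0.16697772  0.84439678] 0.001108163135741474
```

>>> {"api": "play_rows", "payload": {"grip": [1,1,1,1,1,1,1,1,1,1], "linear": [[0.7,0,0],[1.3,0,0],[1.7,0,-0.3],[2.1,0,-0.65],[2.5,0,-0.85],[3.0,0,-1.05],[3.4,0,-1.2],[3.8,0,-1.3],[4.2,0,-1.35],[4.2,0,-1.35]], "twist": [0,0,0,0,0,0,0,0,0,0]}}

```text
time_s: 18.87
tool_pos: [564.0, -156.1, 32.8]
ee_rot: [[0.059, 0.998, -0.0], [0.998, -0.059, 0.0], [0.0, -0.0, -1.0]]
force: [0.8, -0.0, -0.1]
gripper_width: 0.0
grasp_force: 0.0
```

```bash
cat >> h.py <<'E'
def walls():
    "wall angles from clouds: points near each hinge, regress offset against height"
    for c in("side","scene"):
        p,d=robot.capture(c);X=cloud(c,d).reshape(-1,3);h=cv2.cvtColor(p,cv2.COLOR_RGB2HSV).reshape(-1,3)
        T=tr(X);b=(h[:,1]>80)&(h[:,0]<25)&(h[:,2]>40)&(X[:,2]>12)&(X[:,2]<60)
        for n,o,w in(("back",-36-T[:,1],T[:,0]),("left",-81-T[:,0],T[:,1]),("right",T[:,0]-81,T[:,1])):
            m=b&(o>-15)&(o<50)&(abs(w)<(70 if n=="back" else 28))
            if m.sum()>8:
                q=np.polyfit(X[m,2],o[m],1); print(c,n,m.sum(),"angle",round(np.pi/2-np.arctan(q[0]),2),"mean off",o[m].mean().round(1),"zmax",np.percentile(X[m,2],97).round())
E
python3 - <<'E'
from h import *
s=robot.state();print(tr([s["tool_pos"]]),s["tool_pos"][2],s["force"])
walls()
E
```

```text
[[  1.64851597 -52.92260041]] 32.77788439850961 [ 0.78486622 -0.04141104 -0.08997395]
side back 415 angle 1.51 mean off 5.9 zmax 47.0
side left 111 angle 1.03 mean off 17.0 zmax 39.0
side right 125 angle 1.09 mean off 10.8 zmax 42.0
scene left 25 angle 1.05 mean off 16.0 zmax 34.0
scene right 12 angle 1.19 mean off 19.8 zmax 40.0
```

>>> {"api": "play_rows", "payload": {"grip": [1,1,1,1,1,1,1,1,1,1], "linear": [[0.1,0,0],[0.2,0,0],[0.3,0,0],[0.35,0,0],[0.4,0,0],[0.4,0,0],[0.4,0,0],[0.4,0,0],[0.4,0,0],[0.4,0,0]], "twist": [0,0,0,0,0,0,0,0,0,0]}}

```text
time_s: 19.8
tool_pos: [564.4, -153.1, 32.8]
ee_rot: [[0.06, 0.998, 0.0], [0.998, -0.06, 0.0], [0.0, 0.0, -1.0]]
force: [0.7, -0.5, 0.1]
gripper_width: -0.0
grasp_force: 0.0
```

Run:
```python
from h import *
s=robot.state();print(tr([s["tool_pos"]]),s["tool_pos"][2],s["force"])
walls()
```

```text
[[  1.86259394 -49.87387552]] 32.83626316439386 [ 0.70623901 -0.54520758  0.09475155]
side back 460 angle 1.56 mean off 4.3 zmax 47.0
side left 114 angle 0.99 mean off 16.9 zmax 40.0
side right 121 angle 1.07 mean off 10.8 zmax 42.0
scene left 25 angle 1.15 mean off 15.0 zmax 35.0
scene right 10 angle 1.18 mean off 18.6 zmax 39.0
```

>>> {"api": "play_rows", "payload": {"grip": [1,1,1,1,1,1,1,1,1,1], "linear": [[0.08,0,0],[0.15,0,0],[0.15,0,0],[-0.8,0,0],[-2,0,0],[-2,0,-3],[-2,0,-6.5],[-2,0,-10],[-2,-2,-11],[-2,-5,-11]], "twist": [0,0,0,0,0,0,0,0,0,0]}}

```text
time_s: 20.73
tool_pos: [516.8, -173.3, 147.7]
ee_rot: [[0.06, 0.998, 0.009], [0.998, -0.06, -0.005], [-0.005, 0.009, -1.0]]
force: [-0.4, -0.7, 0.3]
gripper_width: 0.002
grasp_force: 0.0
```

>>> {"api": "play_rows", "payload": {"grip": [1,1,1,1,1,1,1,1,1,1], "linear": [[2,-3,0],[4,-6,0],[6,-8.5,0],[7,-8.5,2],[7,-8.5,5],[7,-8.5,8],[7,-8.5,10.5],[7,-8.5,12.3],[7,-8.5,12.3],[7,-8.5,12.3]], "twist": [0,0,0,0,0,0,0,0,0,0]}}

```text
time_s: 21.57
tool_pos: [431.9, -95.5, 19.4]
ee_rot: [[0.061, 0.998, -0.002], [0.998, -0.061, 0.001], [0.001, -0.002, -1.0]]
force: [0.6, 0.5, 0.4]
gripper_width: -0.003
grasp_force: 0.0
```

Run:
```python
from h import *
walls()
s=robot.state();print(s["time_s"],tr([s["tool_pos"]]),s["tool_pos"][2],s["force"])
```

```text
side back 585 angle 1.64 mean off 2.6 zmax 47.0
side left 108 angle 1.08 mean off 17.0 zmax 42.0
side right 130 angle 1.09 mean off 10.7 zmax 42.0
scene left 31 angle 1.2 mean off 17.3 zmax 37.0
scene right 11 angle 1.17 mean off 20.3 zmax 40.0
21.6667 [[-132.15395674   -0.8256766 ]] 20.963593951014406 [ 0.14966511 -0.03775749  0.8758111 ]
```

>>> {"api": "play_rows", "payload": {"grip": [1,1,1,1,1,1,1,1,1,1], "linear": [[0,0.4,0],[0,0.8,0],[0,1.1,-0.05],[0,1.4,-0.2],[0,1.7,-0.35],[0,2.0,-0.5],[0,2.4,-0.65],[0,2.8,-0.75],[0,3.0,-0.8],[0,3.0,-0.8]], "twist": [0,0,0,0,0,0,0,0,0,0]}}

```text
time_s: 22.5
tool_pos: [463.2, -97.0, 28.0]
ee_rot: [[0.06, 0.998, 0.001], [0.998, -0.06, -0.0], [-0.0, 0.001, -1.0]]
force: [0.1, -0.3, 0.9]
gripper_width: -0.002
grasp_force: 0.0
```

Run:
```python
from h import *
walls()
s=robot.state();print(s["time_s"],tr([s["tool_pos"]]),s["tool_pos"][2],s["force"])
```

```text
side back 582 angle 1.63 mean off 2.7 zmax 47.0
side left 42 angle 1.42 mean off 5.2 zmax 49.0
side right 131 angle 1.09 mean off 10.7 zmax 42.0
scene right 14 angle 0.79 mean off 14.6 zmax 39.0
22.6 [[-103.12664333    0.15033439]] 27.72122278889675 [-0.58912054 -0.3981092  -0.86120155]
```

>>> {"api": "play_rows", "payload": {"grip": [1,1,1,1,1,1,1,1,1,1], "linear": [[0,0.1,0],[0,0.2,0],[0,0.3,0],[0,0.4,0],[0,0.5,0],[0,0.6,0],[0,0.6,0],[0,0.6,0],[0,0.6,0],[0,0.6,0]], "twist": [0,0,0,0,0,0,0,0,0,0]}}

```text
time_s: 23.43
tool_pos: [468.5, -97.3, 27.8]
ee_rot: [[0.06, 0.998, 0.0], [0.998, -0.06, -0.0], [-0.0, 0.0, -1.0]]
force: [-0.1, 1.2, -0.2]
gripper_width: 0.001
grasp_force: 0.0
```

Run:
```python
from h import *
walls();walls()
s=robot.state();print(s["time_s"],tr([s["tool_pos"]]),s["tool_pos"][2],s["force"])
```

```text
side back 575 angle 1.63 mean off 2.6 zmax 47.0
side left 18 angle 1.47 mean off 2.4 zmax 50.0
side right 122 angle 1.07 mean off 10.7 zmax 43.0
scene right 11 angle 1.19 mean off 19.8 zmax 40.0
side back 576 angle 1.63 mean off 2.6 zmax 47.0
side left 16 angle 1.51 mean off 2.3 zmax 53.0
side right 126 angle 1.07 mean off 10.6 zmax 42.0
scene right 12 angle 0.82 mean off 18.8 zmax 41.0
23.6333 [[-9.72187767e+01  8.30325297e-02]] 27.795347574804243 [ 0.28762088 -0.11659137 -0.27559769]
```

>>> {"api": "play_rows", "payload": {"grip": [1,1,1,1,1,1,1,1,1,1], "linear": [[0,0.05,0],[0,0.1,0],[0,0.15,0],[0,0.15,0],[0,0.15,0],[0,0.15,0],[0,0.15,0],[0,0.15,0],[0,0.15,0],[0,0.15,0]], "twist": [0,0,0,0,0,0,0,0,0,0]}}

```text
time_s: 24.47
tool_pos: [470.0, -97.3, 27.8]
ee_rot: [[0.06, 0.998, 0.0], [0.998, -0.06, 0.0], [0.0, 0.0, -1.0]]
force: [0.3, 0.2, 0.0]
gripper_width: -0.002
grasp_force: 0.0
```

>>> {"api": "play_rows", "payload": {"grip": [1,1,1,1,1,1,1,1,1,1], "linear": [[0,-0.8,0],[0,-2,0],[0,-2,-3],[0,-2,-6.5],[0,-2,-10],[0,-2,-14],[0,-2,-18],[0,-2,-20],[0,-2,-20],[0,-2,-20]], "twist": [0,0,0,0,0,0,0,0,0,0]}}

```text
time_s: 25.3
tool_pos: [450.3, -96.4, 228.9]
ee_rot: [[0.06, 0.998, 0.003], [0.998, -0.06, -0.001], [-0.001, 0.003, -1.0]]
force: [-0.2, 1.1, -0.3]
gripper_width: 0.0
grasp_force: 0.0
```

Run:
```python
from h import *
walls()
s=robot.state();print(s["time_s"],tr([s["tool_pos"]]),s["tool_pos"][2],s["force"])
p,d=robot.capture("wrist");np.savez("wrist4.npz",p=p,d=d)
X=cloud("wrist",d);T=tr(X.reshape(-1,3));z=X.reshape(-1,3)[:,2]
m=(abs(T[:,1])<25)&(T[:,0]>-95)&(T[:,0]<-76.5)&(z>6)&(z<60)
print(m.sum(), "top pts x:",np.percentile(T[m&(z>38),0],[5,50,95]) if (m&(z>38)).sum() else None, "zmax",z[m].max() if m.any() else None)
K,dd,R,t=info("wrist")
def pr(x,y,zz): return cv2.projectPoints(np.r_[C+x*TX+y*TY,zz].reshape(1,3),cv2.Rodrigues(R)[0],t,K,dd)[0].ravel().round(1)
print(pr(-81,0,46),pr(-76,0,60),pr(-82.5,0,3),(-R.T@t).round())
r=pr(-81,0,46); v=int(r[1]); print(p[v,int(r[0])-14:int(r[0])+12].tolist())
```

```text
side back 571 angle 1.63 mean off 2.6 zmax 47.0
side right 126 angle 1.08 mean off 10.7 zmax 42.0
scene right 12 angle 0.77 mean off 17.6 zmax 39.0
25.4 [[-116.84860749    0.48199962]] 226.31969841322453 [-0.4337408  -0.60201875 -0.95438031]
263 top pts x: [-81.90969467 -80.61195301 -79.05008601] zmax 46.54958834112451
[284.2 173.7] [289.9 176.3] [279.7 167. ] [453. -28. 368.]
[[206, 203, 204], [206, 203, 204], [207, 205, 206], [207, 204, 205], [206, 204, 205], [203, 202, 202], [203, 201, 201], [200, 197, 198], [182, 177, 176], [130, 122, 116], [80, 69, 60], [64, 55, 47], [83, 68, 55], [146, 116, 88], [195, 157, 117], [185, 151, 114], [138, 117, 96], [94, 88, 81], [82, 81, 77], [98, 95, 90], [155, 153, 146], [203, 200, 192], [212, 209, 202], [209, 208, 199], [209, 207, 200], [209, 207, 200]]
```

The left wall's top edge lies on the projected upright line, so it stands. Now the right end wall.

>>> {"api": "play_rows", "payload": {"grip": [1,1,1,1,1,1,1,1,1,1], "linear": [[0,3,0],[0,6.5,0],[0,10,0],[0,13.5,0],[0,17,0],[0,20.5,0],[0,23.5,0],[0,24.8,0],[0,24.8,3],[0,24.8,6]], "twist": [0,0,0,0,0,0,0,0,0,0]}}

```text
time_s: 26.28
tool_pos: [698.8, -111.2, 166.4]
ee_rot: [[0.06, 0.998, 0.001], [0.998, -0.06, -0.0], [-0.0, 0.001, -1.0]]
force: [-0.9, -0.3, -0.7]
gripper_width: -0.0
grasp_force: 0.0
```

>>> {"api": "play_rows", "payload": {"grip": [1,1,1,1,1,1,1,1,1,1], "linear": [[0,0,3],[0,0,6],[0,0,9],[0,0,11.5],[0,0,13.5],[0,0,14.5],[0,0,14.5],[0,0,14.5],[0,0,14.5],[0,0,14.5]], "twist": [0,0,0,0,0,0,0,0,0,0]}}

```text
time_s: 27.12
tool_pos: [698.9, -111.5, 24.8]
ee_rot: [[0.06, 0.998, 0.003], [0.998, -0.06, -0.001], [-0.001, 0.003, -1.0]]
force: [0.3, 0.5, 1.0]
gripper_width: 0.005
grasp_force: 0.0
```

Run:
```python
from h import *
s=robot.state();print(s["time_s"],tr([s["tool_pos"]]),s["tool_pos"][2],s["force"])
```

```text
27.1167 [[133.63368155  -0.21345356]] 24.815926875653524 [0.27919868 0.54273964 0.9733143 ]
```

>>> {"api": "play_rows", "payload": {"grip": [1,1,1,1,1,1,1,1,1,1], "linear": [[0,-0.5,0],[0,-1.0,0],[0,-1.4,0],[0,-1.7,-0.1],[0,-2.0,-0.2],[0,-2.3,-0.35],[0,-2.6,-0.45],[0,-2.9,-0.5],[0,-3.2,-0.5],[0,-3.2,-0.5]], "twist": [0,0,0,0,0,0,0,0,0,0]}}

```text
time_s: 27.95
tool_pos: [665.0, -109.0, 27.7]
ee_rot: [[0.06, 0.998, -0.001], [0.998, -0.06, 0.0], [0.0, -0.001, -1.0]]
force: [-0.1, -0.8, 0.0]
gripper_width: -0.002
grasp_force: 0.0
```

Run:
```python
from h import *
walls()
s=robot.state();print(s["time_s"],tr([s["tool_pos"]]),s["tool_pos"][2],s["force"])
```

```text
side back 575 angle 1.64 mean off 2.7 zmax 47.0
side right 49 angle 1.41 mean off 1.5 zmax 53.0
scene right 27 angle 1.46 mean off 3.9 zmax 45.0
28.05 [[99.94140049  0.1579668 ]] 27.603839944533156 [ 0.96677832  0.9817639  -0.15453921]
```

>>> {"api": "play_rows", "payload": {"grip": [1,1,1,1,1,1,1,1,1,1], "linear": [[0,-0.1,0],[0,-0.2,0],[0,-0.3,0],[0,-0.4,0],[0,-0.4,0],[0,-0.4,0],[0,-0.4,0],[0,-0.4,0],[0,-0.4,0],[0,-0.4,0]], "twist": [0,0,0,0,0,0,0,0,0,0]}}

```text
time_s: 28.88
tool_pos: [661.5, -108.8, 27.7]
ee_rot: [[0.06, 0.998, -0.0], [0.998, -0.06, 0.0], [0.0, -0.0, -1.0]]
force: [0.1, 0.0, -0.5]
gripper_width: 0.004
grasp_force: 0.0
```

>>> {"api": "play_rows", "payload": {"grip": [1,1,1,1,1,1,1,1,1,1], "linear": [[0,0.8,0],[0,2,0],[0,2,-3],[0,2,-6.5],[0,2,-10],[0,2,-14],[0,2,-18],[0,2,-20],[0,2,-20],[0,2,-20]], "twist": [0,0,0,0,0,0,0,0,0,0]}}

```text
time_s: 29.72
tool_pos: [683.0, -110.4, 230.2]
ee_rot: [[0.06, 0.998, 0.004], [0.998, -0.06, -0.001], [-0.001, 0.004, -1.0]]
force: [0.3, -0.9, -0.6]
gripper_width: 0.003
grasp_force: 0.0
```

```bash
cat > chk.py <<'E'
from h import *
s=robot.state();print(s["time_s"],tr([s["tool_pos"]]),s["tool_pos"][2])
p,d=robot.capture("wrist");X=cloud("wrist",d);T=tr(X.reshape(-1,3));z=X.reshape(-1,3)[:,2]
for n,o,w in(("back",-36-T[:,1],T[:,0]),("left",-81-T[:,0],T[:,1]),("right",T[:,0]-81,T[:,1])):
    m=(o>-4.5)&(o<25)&(abs(w)<(70 if n=="back" else 25))&(z>10)&(z<60)
    for lo,hi in((12,25),(25,38),(38,50)):
        k=m&(z>lo)&(z<hi)
        if k.sum()>5: print(n,lo,k.sum(),np.percentile(o[k],[5,50,95]).round(1))
K,dd,R,t=info("wrist")
def pr(x,y,zz): return cv2.projectPoints(np.r_[C+x*TX+y*TY,zz].reshape(1,3),cv2.Rodrigues(R)[0],t,K,dd)[0].ravel()
for n,sx in(("left",-1),("right",1)):
    r=pr(sx*81,0,46.5);print(n,r.round(1),"px/mm",(pr(sx*82,0,46.5)-r).round(2))
    if 15<r[0]<497: u=int(round(r[0]));print([(u+i,int(p[int(r[1]),u+i,0])-int(p[int(r[1]),u+i,2])) for i in range(-8,9)])
print(box("wrist",63)[:2])
E
python3 chk.py
```

```text
29.7167 [[ 1.17700129e+02 -8.86219626e-02]] 230.1886494134777
back 38 244 [-2.9 -1.2  0.1]
right 12 35 [-0.6 -0.5 -0.2]
right 25 38 [-0.4 -0.3 -0.1]
right 38 116 [-3.  -1.4 -0.1]
left [ 88.3 173.1] px/mm [-0.8  0. ]
[(80, 3), (81, 1), (82, 1), (83, 3), (84, 5), (85, 10), (86, 10), (87, 10), (88, 10), (89, 9), (90, 9), (91, 9), (92, 10), (93, 10), (94, 10), (95, 10), (96, 9)]
right [222.9 172.9] px/mm [0.85 0.  ]
[(215, 10), (216, 9), (217, 9), (218, 11), (219, 21), (220, 49), (221, 75), (222, 74), (223, 54), (224, 33), (225, 24), (226, 14), (227, 3), (228, 2), (229, 2), (230, 3), (231, 2)]
(array([  81,  147,  137,   54, 6953], dtype=int32), ((-0.5717391967773438, 2.5234317779541016), (61.198970794677734, 151.08297729492188), 89.74050903320312))
```

>>> {"api": "play_rows", "payload": {"grip": [1,1,1,1,1,1,1,1,1,1], "linear": [[0,-3.5,0],[0,-7,0],[0,-10.5,0],[0,-14,0],[0,-17.5,0],[0,-21,0],[0,-24,0],[0,-26,0],[0,-26,0],[0,-26,0]], "twist": [0,0,0,0,0,0,0,0,0,0]}}

```text
time_s: 30.65
tool_pos: [421.0, -94.1, 226.6]
ee_rot: [[0.061, 0.998, -0.002], [0.998, -0.061, 0.001], [0.001, -0.002, -1.0]]
force: [0.8, 0.5, 0.1]
gripper_width: -0.007
grasp_force: 0.0
```

```bash
python3 chk.py; python3 -c "
from h import *
walls()"
```

```text
30.65 [[-144.80230169    0.36747073]] 226.568371739839
back 38 155 [-1.7 -0.5 -0.1]
left 12 80 [-0.4  0.   0.3]
left 25 91 [-0.6 -0.3 -0.1]
left 38 164 [-3.5 -1.5 -0.5]
left [306.7 173.2] px/mm [-0.85 -0.  ]
[(299, 8), (300, 16), (301, 21), (302, 19), (303, 19), (304, 19), (305, 19), (306, 37), (307, 65), (308, 78), (309, 63), (310, 28), (311, 8), (312, 7), (313, 6), (314, 7), (315, 9)]
right [440.1 173.7] px/mm [0.79 0.  ]
[(432, 10), (433, 9), (434, 10), (435, 9), (436, 9), (437, 9), (438, 10), (439, 10), (440, 10), (441, 10), (442, 10), (443, 10), (444, 9), (445, 6), (446, 3), (447, 2), (448, 2)]
(array([ 311,  147,  137,   55, 6919], dtype=int32), ((-1.5077667236328125, 2.0600852966308594), (152.67892456054688, 62.10284423828125), 0.43354934453964233))
side back 582 angle 1.63 mean off 2.6 zmax 47.0
side right 23 angle 1.53 mean off -2.2 zmax 51.0
scene right 68 angle 1.55 mean off 1.6 zmax 43.0
```

```bash
python3 -c "
from plant import robot
print(robot.job_done())"
```

```text
the job is handed in; nothing more can be done
None
```

The specs box lies window up and square on the tray floor, within about 3 mm of centre by the last wrist readings. All three walls measure upright to within about 0.06 rad, and I handed the job in at about 31 s with the arm clear; before the rolls I gripped the box and slid it along the bench to square it.

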